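# Load a sample vial in the turret and index it three clicks to the needle

### The arm

A 6-joint arm with a two-finger parallel gripper is mounted at the origin on the work surface. World frame = base frame: x ahead of the robot, y to its left, z up, the work surface at z = 0. Lengths are in m, angles in rad, forces in N, time in s.
With the tool pointing down it reaches from about 0.425 to 0.95 m from the base axis. Payload 14.7 kg.
Tool frame: the origin (TCP) lies between the finger pads, 19 mm behind the fingertips; this is the grasp point; z points along the fingers, x is the direction in which the jaws open and shut, and the axes are right-handed (so a half turn about z gives the same grasp; the last joint's range is limited). The gripper opens to 85 mm and grips with 20 to 120 N. Pads are 22 mm wide; open, the fingers measure 114 mm over their backs; the gripper's body (76 mm by 85 mm) begins 54 mm behind the grasp point. The pads swing forward as they close: fully open they stand 13 mm farther back than shut.
Start: joints at [-0.047, 0.48, 1.596, -0, 1.065, -0.047], TCP at [0.65, 0, 0.25] pointing down, gripper open.
Joint ranges: [-2.75, 2.75], [-0.82, 2.05], [0.23, 2.67], [-1.56, 4.7], [0.09, 2.69], [-2.92, 2.92]. Speed limits (rad/s): [1.89, 1.89, 2.39, 3.01, 3.01, 3.01].

### API

Orientations are given as a unit quaternion [w, x, y, z].
In Python, from plant import manip, read_camera, camera_params gives the robot as it stands. The module is installed in compiled form; this text tells all that it offers.
- The arm moves only by the tool move_arm, never from a script. Its argument "motion" is a list of rows, each an object of numbers: "grip": the gripper command: -1 is shut, 1 is fully open, values between are in proportion; "tx", "ty", "tz": the shift along the tool's x, y, z in mm; "wx", "wy", "wz": the turn, a rotation vector about the tool's x, y, z in rad. A call has 1 to 20 rows; each row shifts and turns the commanded pose from where the row before left it, along the tool's axes as they then stand; what a row does not reach is not made up. A row lasts 1/10 s, in which the tool goes at most 50 mm and 8.59 degrees, less where a joint would pass 70% of its speed; a pose out of reach is approached as far as the arm can. A call is refused whole if a number of a shift passes 50 or a number of a turn 0.15, either way. A call with a gripper value outside its range is refused whole. The fingers move at their own pace and stop on an object; "force" is the grip in N (left out, the last holds). Time passes only in rows, so rows that do not move let the fingers close. It gives the time, the measured TCP pose, the force and the opening at its end, in the units of the state.
- manip.get_state(): the state, without advancing time (a new reading comes with each control period).
- read_camera(name): name is "scene" or "side" or "wrist"; returns the picture (420x560x3 uint8, red, green, blue); there is no depth.
- camera_params(name): a dict with "fovy" (degrees; the focal length in pixels is half the picture's height over the tangent of half this angle, whatever the lens; pixels are square), "cx", "cy" (the principal point, pixels), "rvec" (rotation vector, rad) and "tvec" (3), from world to camera coordinates, as OpenCV has them. Camera axes: x right, y down, z forward; pixel columns grow to the right and rows downward; lengths in m; the calibration is good to about 2 mm. A picture is of the moment at which its call begins: read the wrist's pose just before it. camera_params takes no time and is no camera call; for the wrist camera it gives the pose at the moment of the call.
- manip.hand_in(): hands the job in, once; it reports no verdict.
The state is a dict: "time": time; "q": joint angles; "qd": joint speeds; "tau": joint torques, N m; "position": TCP position; "tcp_rot": TCP orientation; "contact_force": force on the tool from outside, world axes, zero at the start; "ft_torque": the same for the moment, N m; "grip_width": opening from 0.0 (shut) to 1.0 (fully open).
Only numpy, scipy, OpenCV 4.12 (cv2) and the standard library are available. Lean on these libraries where they do the work, as an engineer would, in place of code of your own. Each camera call takes 0.05 s, during which the arm holds its last target. There are 200 camera calls.

### The job

Lift the orange-capped sample vial out of the blue bin and lower it, without dropping it, into the sampler turret's empty pocket at the green loading mark, leaving the other vials and the beaker where they stand. Then turn the turret by its black knob clockwise (seen from above), counting three clicks, so that the vial stops right under the needle; do not turn the loaded turret backwards or on past the needle. Finish while still gripping the knob, holding the turret steady there.

Things in the scene. Friction and masses are not known exactly. Their poses are not given: they have to be found in the camera images.
- sample_vial: Glass screw-cap vial, 22 mm diameter (cap too; foot bevelled by 1 mm), 75 mm tall, about 30 g, smooth (friction 0.3); origin at the centre of its underside, z up along it. The sample: orange cap with a small pale septum. Starts in one of the four cells of the bin, its mass unknown within 30 percent.
- bin: Blue open plastic bin with four cells (2 x 2), 150 x 150 mm, 34 mm high, walls, dividers and floor 4 mm thick, fixed to the bench; one vial stands in each cell, within 9 mm of its centre (37 mm from the bin's middle along x and y), 45 mm of it above the rim. Origin at the centre of the bin's underside, axes along its sides.
- sampler: Grey fixed base of the vial sampler, 290 (x) x 270 (y) x 45 mm high; origin at the centre of its underside, below the turret axis; front (-x) to the robot. Green loading mark on its front right corner (-x,-y). Needle post on its front left corner (-x,+y): a white 26 mm holder overhangs one pocket, 87 to 113 mm from the axis, 134 (needle tip, 7 mm over a vial) to 192 mm above the bench.
- turret (a joint): Angle of the white turret (242 mm across, 16 pockets) in rad, growing clockwise seen from above. 16 sprung stops (clicks) at multiples of 0.3927 rad; starts at rest in one, number 0 to 3. Three clicks are 1.178 rad. Leaving a stop takes about 0.2 N m at the knob, fading to nothing half way; from there the spring drives it on as hard into the next stop, where it rests within 0.02 rad.
- turret_knob: Black bar knob on the turret's axis, fixed to it. Origin on the axis 137 mm above the bench, under its round foot (46 mm across, 8 mm high). On the foot a grip bar: 46 mm long along the knob's x, 14 mm thick along its y, top 42 mm above the origin; white line on the -x half of its top. Its x axis is the sampler's x axis turned clockwise (from above) by the turret's angle.
- knob_grip (a point): Point on the knob's axis in the grip bar, 30 mm above the knob's origin (167 mm above the bench): TCP height for pinching the bar's 14 mm thickness from above.
- load_place (a point): Centre of the floor of the pocket at the loading mark, fixed in the sampler: 52 mm above the bench, 100 mm from the turret axis. In every stop one turret pocket stands here, empty at the start. Pockets (two, past the needle, hold fixed grey-capped standards): square, 25 mm wide (two sides parallel to the radius), 36 mm deep, the top 8 mm flared to 32 mm, mouth 88 mm above the bench.
- needle_place (a point): Centre of the floor of the pocket right under the needle, fixed in the sampler: 52 mm above the bench, 100 mm from the turret axis, three stops clockwise from load_place.
- vial_white: Glass screw-cap vial, 22 mm diameter (cap too; foot bevelled by 1 mm), 75 mm tall, about 30 g, smooth (friction 0.3); origin at the centre of its underside, z up along it. White cap, in the bin; leave alone.
- vial_green: Glass screw-cap vial, 22 mm diameter (cap too; foot bevelled by 1 mm), 75 mm tall, about 30 g, smooth (friction 0.3); origin at the centre of its underside, z up along it. Green cap, in the bin; leave alone.
- vial_black: Glass screw-cap vial, 22 mm diameter (cap too; foot bevelled by 1 mm), 75 mm tall, about 30 g, smooth (friction 0.3); origin at the centre of its underside, z up along it. Black cap, in the bin; leave alone.
- beaker: Empty glass beaker, 70 mm across, 90 mm high, on the bench to the left of the sampler; leave alone. Origin at the centre of its underside.
Not all that is in view belongs to the job. What is shaped like the sample_vial but red or yellow is not meant.

How it is judged:
On the way, in this order (a step that is already met when the one before it is completed fails the run):
1. the sample vial is lifted clear of the bin in the fingers (height (world z) of sample_vial above 0.045 m and contact force between the fingers and sample_vial above 0.5 N), for 0.1 s.
2. the sample vial stands in the pocket at the loading mark, let go (horizontal distance between sample_vial and load_place below 0.007 m and z of sample_vial in the frame of load_place below 0.006 m and angle between sample_vial's own z axis and vertical below 0.12 rad and contact force between the fingers and sample_vial below 0.1 N and linear speed of sample_vial below 0.03 m/s), for 0.2 s.
At the end, for the whole second after the job is handed in: The sample vial stands upright (0.12 rad) on its turret pocket's floor (6 mm), its axis within 7 mm of the needle's, clear of the fingers; the turret is at rest and the fingers grip the knob with over 3 N. It was loaded at the mark first (horizontal distance between sample_vial and needle_place below 0.007 m and z of sample_vial in the frame of needle_place between -0.006 and 0.006 m and angle between sample_vial's own z axis and vertical below 0.12 rad and contact force between the fingers and sample_vial below 0.1 N and contact force between the fingers and turret_knob above 3 N and velocity of joint turret between -0.1 and 0.1 rad/s); the arm keeps its last pose, push and grip.
It fails at once if the loaded turret is turned backwards, or on past the needle, by more than half a click (or the vial is put in a pocket elsewhere) (z of sample_vial in the frame of load_place below 0.012 m and horizontal distance between sample_vial and turret_knob below 0.115 m and x of sample_vial in the frame of sampler above -0.07 m).
It fails at once if the sample vial is dropped: let go of while more than 15 mm above the pocket's floor (contact force between the fingers and sample_vial below 0.05 N and z of sample_vial in the frame of load_place above 0.015 m).
It fails at once if a vial in the bin is moved by more than 30 mm or tipped over (distance of any of vial_white, vial_green, vial_black from where it was at the start of the episode above 0.03 m or angle between any of vial_white, vial_green, vial_black's own z axis and vertical above 0.5 rad).
It fails at once if the beaker is shoved or tipped (distance of beaker from where it was at the start of the episode above 0.03 m or angle between beaker's own z axis and vertical above 0.4 rad).
It also fails if it takes over 54 s, if anything falls off the work surface, if the arm or the gripper's body presses on something with over 40 N, if the wrist force passes 120 N, or if a joint passes its speed limit or range.

## Working session

There is one attempt and no reset: what is moved stays moved. The work goes in short steps, Python scripts to look and compute and a tool call to move; the robot and the scene stay as the last step left them, time stands still between calls to the robot, and variables do not carry over. Pictures are saved under pics/ and viewed, about 8 in all and at most 12, crops included, and the job is handed in when it is done.

Besides the shell and the picture viewer there is one more tool, called after ">>>" as name(argument=value, ...), one argument or row to a line, values as JSON. move_arm: Moves the arm, as the interface text tells. Its arguments: {"type":"object","properties":{"motion":{"type":"array"},"force":{"type":"number"}},"required":["motion"]}

```bash
mkdir -p pics
cat > h.py <<'E'
import numpy as np, cv2
from plant import manip, read_camera, camera_params
def cam(n):
    p=camera_params(n); R=cv2.Rodrigues(np.array(p["rvec"],float))[0]; f=210/np.tan(np.radians(p["fovy"])/2)
    return dict(p=p,R=R,t=np.array(p["tvec"],float),f=f,c=-R.T@np.array(p["tvec"],float))
def snap(n,name):
    c=cam(n); im=read_camera(n)[:,:,::-1].copy(); cv2.imwrite(f"pics/{name}.png",im); return c,im
def ray(c,u,v):
    d=c["R"].T@np.array([(u-c["p"]["cx"])/c["f"],(v-c["p"]["cy"])/c["f"],1]); return d/np.linalg.norm(d)
def onz(c,u,v,z):
    d=ray(c,u,v); return c["c"]+d*(z-c["c"][2])/d[2]
def proj(c,P):
    q=c["R"]@np.array(P,float)+c["t"]; return c["f"]*q[:2]/q[2]+[c["p"]["cx"],c["p"]["cy"]]
E
python3 - <<'E'
from h import *
ims=[]
for n in("scene","side","wrist"):
    c,im=snap(n,n+"0"); ims.append(im); print(n,c["p"],c["c"])
print(manip.get_state())
E
```

```text
scene {'fovy': 42.315271805493346, 'cx': 279.66654487160673, 'cy': 218.35885944734184, 'rvec': array([ 2.14915461,  0.93593054, -0.41420498]), 'tvec': array([-0.38146319, -0.13063931,  1.57938287])} [ 1.18025687 -0.57781618  0.96444452]
side {'fovy': 49.14216294892478, 'cx': 281.7510490937557, 'cy': 202.02053982332689, 'rvec': array([ 2.32158403, -0.12260094,  0.02406435]), 'tvec': array([-0.47426349,  0.16120756,  1.17129459])} [ 0.4196277  -0.78742503  0.90924098]
wrist {'fovy': 68.55538272289905, 'cx': 280.3851734941648, 'cy': 206.23632004344012, 'rvec': array([-2.84256624e+00,  1.80371047e-04,  1.33593947e-03]), 'tvec': array([-0.64824826, -0.03852277,  0.38087124])} [0.64860571 0.07521722 0.3747342 ]
{'time': 0.15, 'q': array([-4.66002151e-02,  4.80688591e-01,  1.59670591e+00, -1.76946869e-05,
        1.06508970e+00, -4.66270035e-02]), 'qd': array([ 7.07131119e-04, -3.93232792e-03, -1.66106666e-03,  4.83349862e-04,
       -7.85937259e-04,  7.69866424e-05]), 'tau': array([-4.27572886e-04, -9.51149726e+01, -4.30458927e+01, -2.65440685e-04,
        8.19593843e-03, -1.37463962e-04]), 'position': array([6.49722198e-01, 2.83291810e-05, 2.49527942e-01]), 'tcp_rot': array([-1.30418469e-05,  9.99999900e-01,  1.76835118e-05, -4.45647400e-04]), 'contact_force': array([-0.38201047,  0.02537622, -0.41904093]), 'ft_torque': array([ 0.03186297, -0.03404399, -0.00590959]), 'grip_width': 1.0003877915037405}
```

View pics/scene0.png

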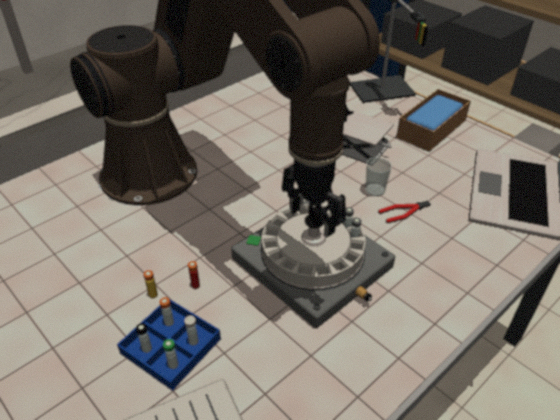

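View pics/side0.png

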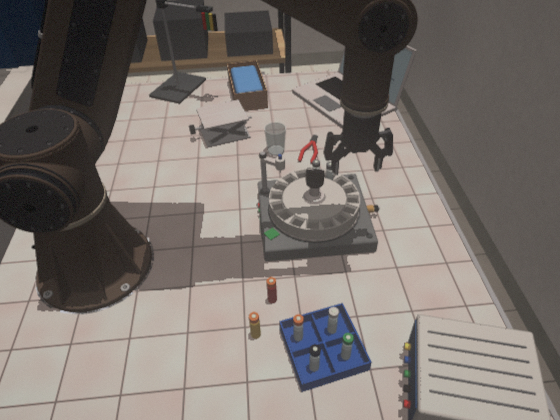

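View pics/wrist0.png

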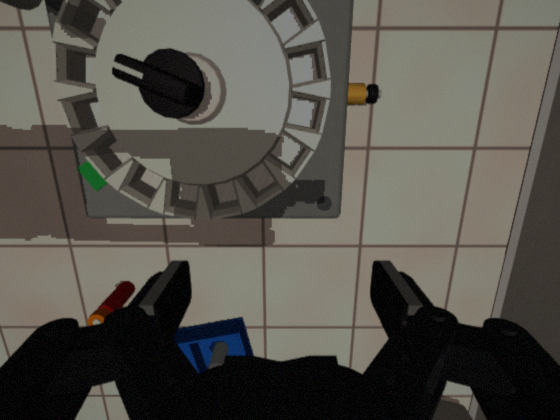

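Candidates with an orange cap: scene (166,304) inside the blue bin; (193,267) on a red vial and (149,275) on a yellow vial, both standing outside the bin. Only the first is the glass vial in the bin; I'll confirm it in a crop.

Run:
```python
from h import *
S={}
for n in("scene","side"):
    c=cam(n); im=cv2.imread(f"pics/{n}0.png"); h=cv2.cvtColor(im,cv2.COLOR_BGR2HSV)
    m=cv2.inRange(h,(4,110,130),(18,255,255)); k,l,st,ce=cv2.connectedComponentsWithStats(m)
    print(n,[(st[i,4],ce[i].round(1).tolist(),onz(c,*ce[i],0.075).round(3).tolist()) for i in range(1,k) if st[i,4]>15])
    m=cv2.inRange(h,(105,120,40),(125,255,255)); k,l,st,ce=cv2.connectedComponentsWithStats(m)
    for i in range(1,k):
        if st[i,4]>1000:
            cn=cv2.findContours((l==i).astype(np.uint8),0,2)[0][0]; r=cv2.boxPoints(cv2.minAreaRect(cn)); hull=cv2.convexHull(cn)
            a=cv2.approxPolyDP(hull,6,True)[:,0]; print("blue",st[i].tolist(),[(p.tolist(),onz(c,*p,0.034).round(3).tolist()) for p in a])
    m=cv2.inRange(h,(50,150,60),(80,255,255)); k,l,st,ce=cv2.connectedComponentsWithStats(m)
    print("green",[(st[i,4],ce[i].round(1).tolist(),onz(c,*ce[i],0.045).round(3).tolist()) for i in range(1,k) if st[i,4]>15])
a=cv2.imread("pics/scene0.png")[250:390,100:230]; b=cv2.imread("pics/side0.png")[270:390,220:380]
a=cv2.resize(a,(400,430),interpolation=2);b=cv2.resize(b,(400,430),interpolation=2)
cv2.imwrite("pics/crop1.png",np.hstack([a,b]))
```

```text
scene [(np.int32(38), [192.0, 264.4], [0.441, -0.157, 0.075]), (np.int32(37), [147.9, 273.6], [0.398, -0.244, 0.075]), (np.int32(43), [361.5, 290.2], [0.748, 0.063, 0.075]), (np.int32(46), [164.2, 300.9], [0.486, -0.261, 0.075])]
blue [118, 301, 101, 88, 3730] [([171, 301], [0.465, -0.236, 0.034]), ([218, 330], [0.595, -0.208, 0.034]), ([173, 388], [0.643, -0.353, 0.034]), ([118, 345], [0.486, -0.38, 0.034])]
green []
side [(np.int32(23), [370.1, 207.4], [0.714, 0.051, 0.075]), (np.int32(42), [270.8, 280.7], [0.438, -0.156, 0.075]), (np.int32(50), [253.3, 316.5], [0.395, -0.244, 0.075]), (np.int32(48), [297.9, 318.8], [0.487, -0.26, 0.075])]
blue [283, 314, 86, 70, 2081] [([340, 314], [0.584, -0.232, 0.034]), ([368, 362], [0.619, -0.349, 0.034]), ([302, 383], [0.481, -0.378, 0.034]), ([283, 329], [0.455, -0.255, 0.034]), ([312, 315], [0.522, -0.228, 0.034])]
green []
```

View pics/crop1.png

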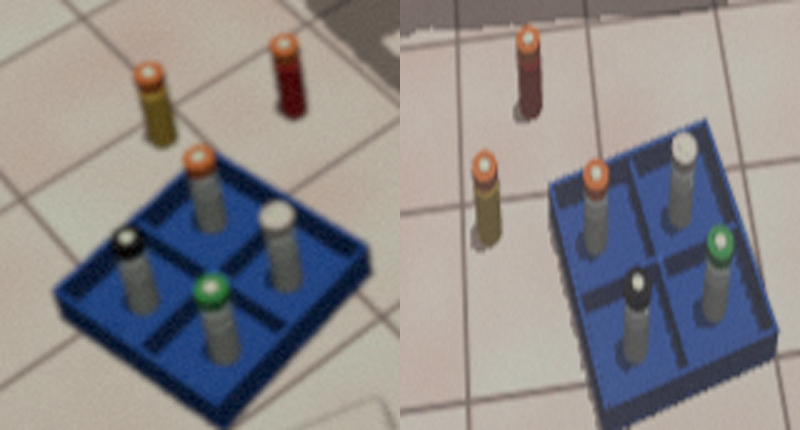

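The crop confirms that the orange-capped glass vial stands in the bin at scene (166,304) and side (298,320). The two opaque decoys, red and yellow, stand outside it. Next I'll raise the wrist camera to see the sampler.

>>> move_arm(
  motion=[
    {"tz":-40,"ty":15,"grip":1},
    {"tz":-40,"ty":15},
    {"tz":-40,"ty":10},
    {"tz":-40},
    {"tz":0},
    {"tz":0},
  ],
)

```text
$.motion[0]: bad value
```

Run:
```python
from h import *
c,im=snap("wrist","w1"); print(c["c"],c["p"]["rvec"],manip.get_state()["position"], onz(c,280,206,0),onz(c,280,10,0),onz(c,280,300,0))
```

```text
[0.64864121 0.07521572 0.37481552] [-2.84255887e+00  2.14947898e-04  1.10494793e-03] [6.49785235e-01 9.06586075e-06 2.49617608e-01] [ 0.64784418 -0.04001679  0.        ] [0.64798179 0.17817706 0.        ] [ 0.64775705 -0.17816798  0.        ]
```

View pics/w1.png

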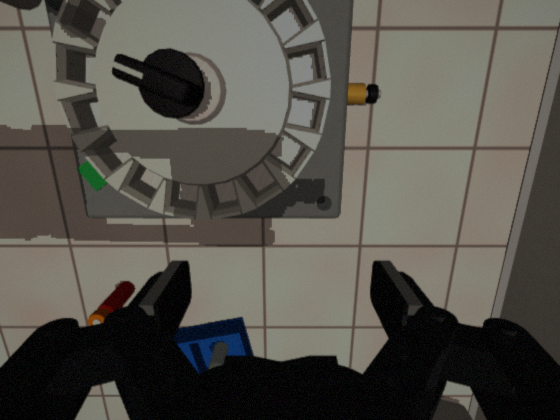

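The move was refused with "bad value", so the arm did not move and this is the same view as before. I'll send every field in each row.

>>> move_arm(
  motion=[
    {"grip":1,"tx":-10,"ty":0,"tz":-40,"wx":0,"wy":0,"wz":0},
    {"grip":1,"tx":-10,"ty":0,"tz":-40,"wx":0,"wy":0,"wz":0},
    {"grip":1,"tx":-10,"ty":0,"tz":-40,"wx":0,"wy":0,"wz":0},
    {"grip":1,"tx":-10,"ty":0,"tz":-40,"wx":0,"wy":0,"wz":0},
    {"grip":1,"tx":0,"ty":0,"tz":0,"wx":0,"wy":0,"wz":0},
    {"grip":1,"tx":0,"ty":0,"tz":0,"wx":0,"wy":0,"wz":0},
  ],
)

```text
time: 0.8
position: [0.6101, 0.0, 0.4109]
tcp_rot: [0.0, 1.0, -0.0, 0.001]
contact_force: [0.1, 0.5, -1.1]
grip_width: 1.004
```

Run:
```python
from h import *
c,im=snap("wrist","w2"); import pickle; pickle.dump(c,open("w2.pkl","wb")); print(c["c"],manip.get_state()["position"], manip.get_state()["q"])
```

```text
[0.60870038 0.0752134  0.53616403] [6.09805081e-01 4.67123206e-05 4.09562918e-01] [-4.96502739e-02  3.07204930e-01  1.47226367e+00  3.24471229e-05
  1.36240890e+00 -4.96897655e-02]
```

View pics/w2.png

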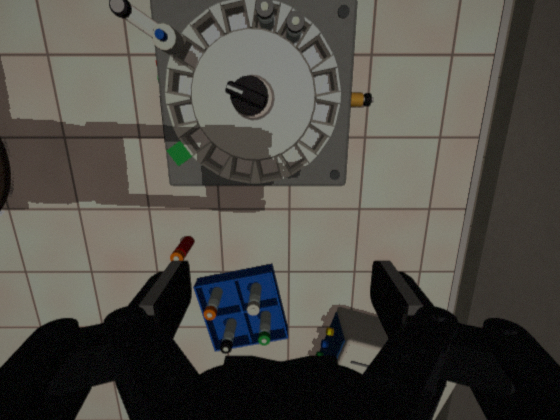

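The high wrist view shows everything: turret centre near (252,90), knob at (248,96) with its white line to the left, green mark at (179,153), needle holder at (168,37), and the orange cap at (210,312). Next I'll measure the sampler and the cap.

```bash
cat > meas.py <<'E'
from h import *
def edges(c,im,segs,z):
    # refine straight edges: sample gradient peak across guess segments -> world line
    g=cv2.GaussianBlur(cv2.cvtColor(im,cv2.COLOR_BGR2GRAY).astype(np.float32),(0,0),1); out=[]
    for a,b in segs:
        a,b=np.array(a,float),np.array(b,float); t=(b-a)/np.linalg.norm(b-a); n=np.array([-t[1],t[0]]); P=[]
        for s in np.linspace(0,1,40):
            p=a+(b-a)*s; ks=np.arange(-6,6.1,.25); q=p+ks[:,None]*n
            v=cv2.remap(g,q[:,0].astype(np.float32)[None],q[:,1].astype(np.float32)[None],1)[0]
            d=np.abs(np.gradient(v)); i=d.argmax(); P.append(onz(c,*q[i],z)[:2])
        P=np.array(P)
        vx,vy,x,y=cv2.fitLine(P.astype(np.float32),cv2.DIST_HUBER,0,.003,.0001)[:,0]
        out.append((np.array([x,y],float),np.array([vx,vy],float)))
        print("edge",np.round([x,y],4),"ang",round(float(np.degrees(np.arctan2(vy,vx))),2),"res",np.round(np.median(np.abs((P-[x,y])@[-vy,vx])),4))
    return out
def blob(c,im,lo,hi,z,mn=15):
    h=cv2.cvtColor(im,cv2.COLOR_BGR2HSV); k,l,st,ce=cv2.connectedComponentsWithStats(cv2.inRange(h,lo,hi))
    for i in range(1,k):
        if st[i,4]>=mn: print("blob",st[i].tolist(),ce[i].round(1),onz(c,*ce[i],z).round(4))
E
python3 - <<'E'
from meas import *
import pickle
c=pickle.load(open("w2.pkl","rb")); im=cv2.imread("pics/w2.png")
edges(c,im,[((169,180),(160,80)),((347,175),(353,70)),((190,185),(335,184))],0.045)
print("cap");blob(c,im,(4,110,110),(18,255,255),0.079)
print("green");blob(c,im,(50,100,60),(85,255,255),0.045)
print("blue");blob(c,im,(105,120,40),(125,255,255),0.034,500)
print("knobdark"); 
h=cv2.cvtColor(im,cv2.COLOR_BGR2HSV); m=cv2.inRange(im,(0,0,0),(60,60,60)); m[:, :215]=0;m[:,285:]=0;m[:70]=0;m[125:]=0
cn=max(cv2.findContours(m,0,1)[0],key=cv2.contourArea); print(cv2.fitEllipse(cn),cv2.boundingRect(cn))
ctr=np.array([0.575,0.125])
for z,r in((.145,.023),(.179,.0)): print(z,[proj(c,[*ctr,z]).round(1)])
cv2.imwrite("pics/wz.png",cv2.resize(im[:210,110:390],(800,600),interpolation=2))
E
```

```text
edge [0.4278 0.0488] ang -89.94 res 0.0004
edge [0.7161 0.0624] ang 89.96 res 0.0004
edge [ 0.5744 -0.0407] ang -0.08 res 0.0002
cap
blob [355, 94, 9, 6, 19] [358.8  96. ] [0.7194 0.0955 0.079 ]
blob [170, 253, 13, 8, 60] [175.3 256.1] [ 0.438  -0.1509  0.079 ]
blob [204, 310, 12, 10, 68] [208.9 314.3] [ 0.4853 -0.2625  0.079 ]
green
blob [167, 141, 25, 25, 341] [178.7 153. ] [0.4489 0.0121 0.045 ]
blob [258, 336, 12, 9, 65] [263.8 339.6] [ 0.5776 -0.345   0.045 ]
blue
blob [194, 271, 94, 77, 3034] [244.9 305.1] [ 0.5425 -0.2753  0.034 ]
knobdark
((248.3067169189453, 95.23948669433594), (37.367549896240234, 40.595924377441406), 146.3023681640625) (226, 75, 42, 42)
0.145 [array([250.7,  66.5])]
0.179 [array([247.9,  62.1])]
```

View pics/wz.png

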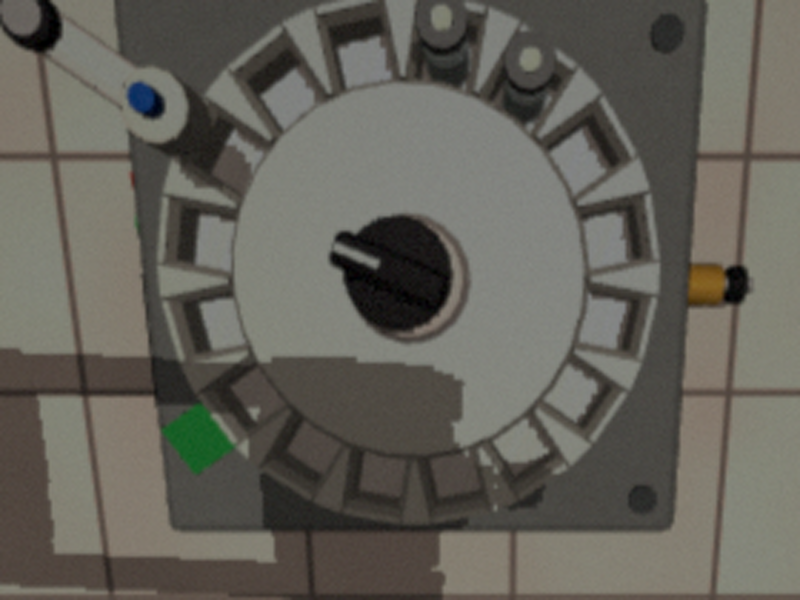

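>>> move_arm(
  motion=[
    {"grip":1,"tx":-15.5,"ty":32.5,"tz":20,"wx":0,"wy":0,"wz":0},
    {"grip":1,"tx":-15.5,"ty":32.5,"tz":24,"wx":0,"wy":0,"wz":0},
    {"grip":1,"tx":-15.5,"ty":32.5,"tz":24,"wx":0,"wy":0,"wz":0},
    {"grip":1,"tx":-15.5,"ty":32.5,"tz":24,"wx":0,"wy":0,"wz":0},
    {"grip":1,"tx":-15.5,"ty":32.5,"tz":24,"wx":0,"wy":0,"wz":0},
    {"grip":1,"tx":-15.5,"ty":32.5,"tz":24,"wx":0,"wy":0,"wz":0},
    {"grip":1,"tx":-15.5,"ty":32.5,"tz":24,"wx":0,"wy":0,"wz":0},
    {"grip":1,"tx":-15.5,"ty":34.5,"tz":24,"wx":0,"wy":0,"wz":0},
    {"grip":0.1,"tx":0,"ty":0,"tz":0,"wx":0,"wy":0,"wz":0.142},
    {"grip":0.1,"tx":0,"ty":0,"tz":0,"wx":0,"wy":0,"wz":0.142},
    {"grip":0.1,"tx":0,"ty":0,"tz":0,"wx":0,"wy":0,"wz":0.142},
    {"grip":0.1,"tx":0,"ty":0,"tz":0,"wx":0,"wy":0,"wz":0.142},
    {"grip":0.1,"tx":0,"ty":0,"tz":0,"wx":0,"wy":0,"wz":0},
    {"grip":0.1,"tx":0,"ty":0,"tz":0,"wx":0,"wy":0,"wz":0},
    {"grip":0.1,"tx":0,"ty":0,"tz":0,"wx":0,"wy":0,"wz":0},
  ],
)

```text
time: 2.35
position: [0.4858, -0.2618, 0.2215]
tcp_rot: [-0.0, 0.96, -0.278, -0.0]
contact_force: [0.6, 0.6, 0.3]
grip_width: 0.55
```

Run:
```python
from meas import *
import pickle
c,im=snap("wrist","w3"); pickle.dump(c,open("w3.pkl","wb")); s=manip.get_state(); print(c["c"],s["position"],s["tcp_rot"],s["q"],s["grip_width"])
blob(c,im,(4,110,90),(20,255,255),0.079,60)
print(proj(c,[*s["position"][:2],.079]))
```

```text
[ 0.52480723 -0.19829869  0.34673567] [ 0.48586378 -0.26186545  0.2216411 ] [-6.46922239e-05  9.60351501e-01 -2.78791871e-01 -2.86484372e-04] [-5.49242734e-01  3.76455686e-01  1.85314737e+00 -3.31185467e-05
  9.12576406e-01  1.58493022e-02] 0.5514428536842182
blob [155, 112, 25, 26, 425] [167.5 124.3] [ 0.439  -0.1563  0.079 ]
blob [271, 187, 23, 22, 316] [281.7 197.7] [ 0.4859 -0.2618  0.079 ]
blob [178, 220, 22, 22, 295] [188.4 230.9] [ 0.3952 -0.2424  0.079 ]
[281.74894185 197.80428817]
```

View pics/w3.png

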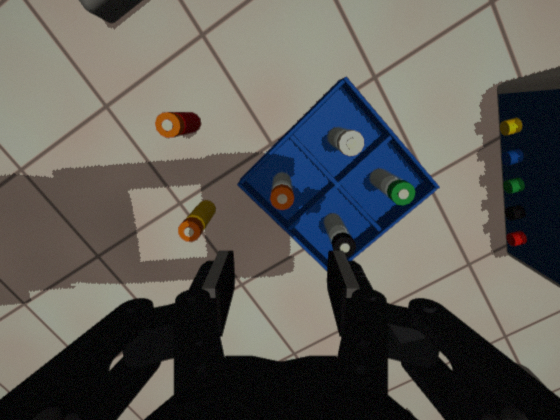

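The wrist view shows the orange cap at (282,198), on the tool axis to within 1 mm. The white cap at (350,143) and black cap at (343,247) are clear of the jaws. Now descend and grip.

>>> move_arm(
  motion=[
    {"grip":0.1,"tx":0,"ty":0,"tz":40,"wx":0,"wy":0,"wz":0},
    {"grip":0.1,"tx":0,"ty":0,"tz":40,"wx":0,"wy":0,"wz":0},
    {"grip":0.1,"tx":0,"ty":0,"tz":33,"wx":0,"wy":0,"wz":0},
    {"grip":0.1,"tx":0,"ty":0,"tz":20,"wx":0,"wy":0,"wz":0},
    {"grip":0.1,"tx":0,"ty":0,"tz":20,"wx":0,"wy":0,"wz":0},
    {"grip":0.1,"tx":0,"ty":0,"tz":0,"wx":0,"wy":0,"wz":0},
    {"grip":0.1,"tx":0,"ty":0,"tz":0,"wx":0,"wy":0,"wz":0},
    {"grip":-1,"tx":0,"ty":0,"tz":0,"wx":0,"wy":0,"wz":0},
    {"grip":-1,"tx":0,"ty":0,"tz":0,"wx":0,"wy":0,"wz":0},
    {"grip":-1,"tx":0,"ty":0,"tz":0,"wx":0,"wy":0,"wz":0},
    {"grip":-1,"tx":0,"ty":0,"tz":0,"wx":0,"wy":0,"wz":0},
    {"grip":-1,"tx":0,"ty":0,"tz":0,"wx":0,"wy":0,"wz":0},
    {"grip":-1,"tx":0,"ty":0,"tz":0,"wx":0,"wy":0,"wz":0},
  ],
  force=30,
)

```text
time: 3.7
position: [0.4866, -0.2624, 0.0702]
tcp_rot: [0.0, 0.96, -0.28, 0.001]
contact_force: [-0.7, 0.3, 5.9]
grip_width: 0.238
```

>>> move_arm(
  motion=[
    {"grip":-1,"tx":0,"ty":0,"tz":-10,"wx":0,"wy":0,"wz":0},
    {"grip":-1,"tx":0,"ty":0,"tz":-20,"wx":0,"wy":0,"wz":0},
    {"grip":-1,"tx":0,"ty":0,"tz":-30,"wx":0,"wy":0,"wz":0},
    {"grip":-1,"tx":0,"ty":0,"tz":-30,"wx":0,"wy":0,"wz":0},
    {"grip":-1,"tx":0,"ty":0,"tz":-30,"wx":0,"wy":0,"wz":0},
    {"grip":-1,"tx":0,"ty":0,"tz":-20,"wx":0,"wy":0,"wz":0},
    {"grip":-1,"tx":-10,"ty":-16,"tz":0,"wx":0,"wy":0,"wz":0},
    {"grip":-1,"tx":-16,"ty":-25.5,"tz":0,"wx":0,"wy":0,"wz":0},
    {"grip":-1,"tx":-18,"ty":-29,"tz":0,"wx":0,"wy":0,"wz":0},
    {"grip":-1,"tx":-18,"ty":-29,"tz":0,"wx":0,"wy":0,"wz":0},
    {"grip":-1,"tx":-18,"ty":-29,"tz":0,"wx":0,"wy":0,"wz":0},
    {"grip":-1,"tx":-18,"ty":-29,"tz":0,"wx":0,"wy":0,"wz":0},
    {"grip":-1,"tx":-17,"ty":-27,"tz":0,"wx":0,"wy":0,"wz":0},
    {"grip":-1,"tx":-12,"ty":-19,"tz":0,"wx":0,"wy":0,"wz":0},
    {"grip":-1,"tx":0,"ty":0,"tz":0,"wx":0,"wy":0,"wz":0},
    {"grip":-1,"tx":0,"ty":0,"tz":0,"wx":0,"wy":0,"wz":0},
    {"grip":-1,"tx":0,"ty":0,"tz":0,"wx":0,"wy":0,"wz":0},
  ],
)

```text
time: 5.4
position: [0.4881, -0.0223, 0.209]
tcp_rot: [0.0, 0.96, -0.28, -0.0]
contact_force: [-0.1, -0.7, 0.1]
grip_width: 0.236
```

Run:
```python
from meas import *
import pickle
c,im=snap("wrist","w4"); pickle.dump(c,open("w4.pkl","wb")); s=manip.get_state(); print(s["position"],s["tcp_rot"],s["q"],s["grip_width"])
for n,P in dict(load=(.489,.0387,.088),axis=(.572,.094,.145),mark=(.449,.012,.045)).items(): print(n,proj(c,P).round(1))
g=im.copy()
for a in range(4):
    pass
p=s["position"]
print("vial top/bottom",proj(c,[*p[:2],p[2]+.009]).round(1),proj(c,[*p[:2],p[2]-.066]).round(1))
cv2.imwrite("pics/w4x.png",cv2.resize(im,(800,600),interpolation=2))
```

```text
[ 0.48822352 -0.02254324  0.20899253] [ 3.81251872e-05  9.59864338e-01 -2.80464701e-01 -3.88240848e-05] [-1.08132231e-01  3.09052231e-01  2.00257665e+00 -8.32878257e-05
  8.30053580e-01  4.60480393e-01] 0.23889974620522147
load [240.8 141.5]
axis [297.8 -26.4]
mark [227.8 183.9]
vial top/bottom [283.3 292.2] [282.2 228.9]
```

View pics/w4x.png

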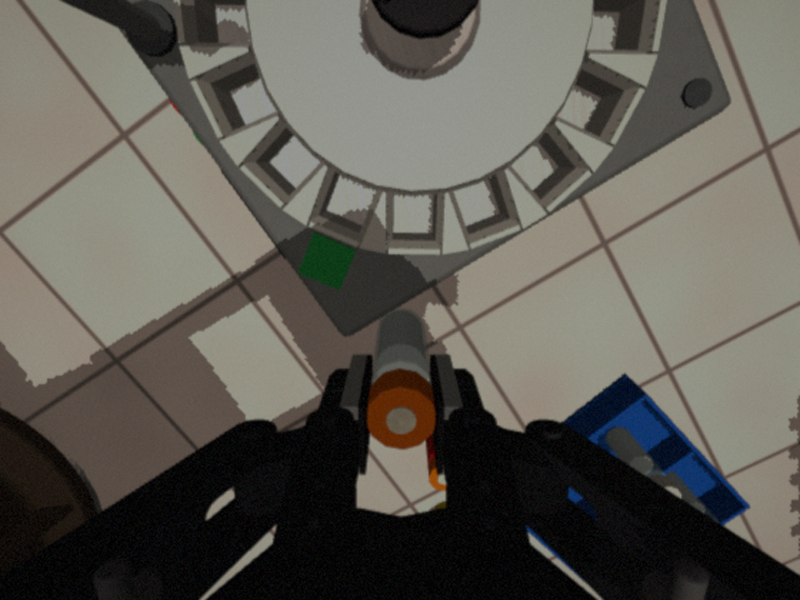

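The view shows the green mark at (229,183), the empty load pocket beside it near (243,143), and the vial upright in the fingers. Next I'll refine the sampler's pose from this closer view.

Run:
```python
from meas import *
import pickle
c=pickle.load(open("w4.pkl","rb")); im=cv2.imread("pics/w4.png"); k=1.42857
f=lambda *p:np.array(p)/k
e=edges(c,im,[(f(215,165),f(295,268)),(f(400,306),f(690,128)),],.045)
blob(c,im,(50,100,30),(85,255,255),.045,200)
# ring inner disc edge (circle) -> centre, try disc top heights
g=cv2.cvtColor(im,cv2.COLOR_BGR2GRAY)
m=cv2.inRange(g,110,255)
a,b=e[0],e[1]; n0=np.array([1,0]); 
print("centre x,y est", a[0][0]+.145, b[0][1]+.135)
blob(c,im,(4,110,60),(20,255,255),.218,300)
cv2.imwrite("pics/p4.png",cv2.resize(im[110:175,200:290],(810,585),interpolation=2))
```

```text
edge [0.4272 0.0612] ang -89.91 res 0.0001
edge [ 0.5871 -0.0405] ang -0.08 res 0.0001
blob [209, 163, 40, 40, 997] [228.3 182.5] [0.4502 0.0129 0.045 ]
centre x,y est 0.5722012114524841 0.09449413999915124
blob [257, 266, 48, 48, 1428] [280.  290.7] [ 0.4875 -0.0212  0.218 ]
```

View pics/p4.png

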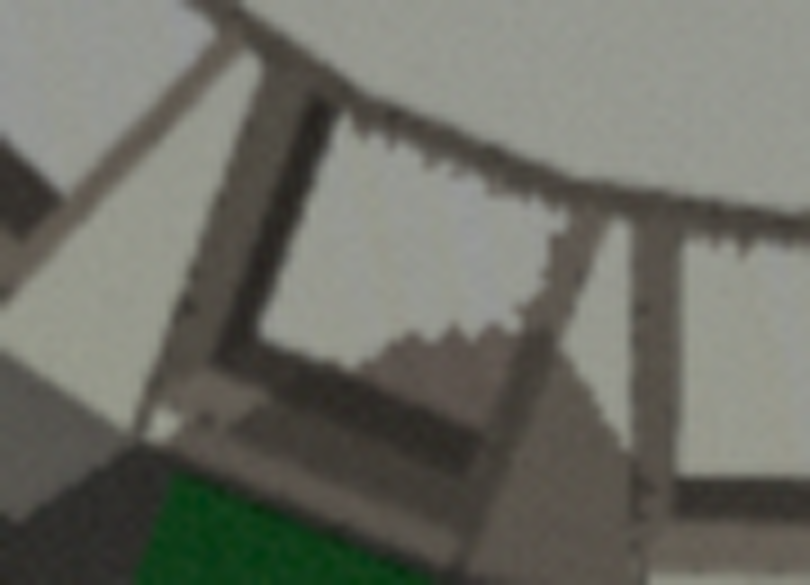

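The crop shows the load pocket empty: mouth corners near crop (265,65), (605,210), (460,570) and (145,435), and the outer-left floor corner at (258,332). I'll compare these with the predicted corners.

Run:
```python
from meas import *
import pickle
c=pickle.load(open("w4.pkl","rb"))
a=np.radians(213.75); r=np.array([np.cos(a),np.sin(a)]); t=np.array([-r[1],r[0]])
L=np.array([.5722,.0944])+.1*r; print("load",L)
for n,z,h in(("mouth",.088,.016),("neck",.080,.0125),("floor",.052,.0125)):
    print(n,[((proj(c,[*(L+r*i*h+t*j*h),z])-[200,110])*9).round(0).tolist() for i,j in((-1,-1),(-1,1),(1,1),(1,-1))])
p=np.array([.48822,-.02254]); # hand
print("vial offset in hand", np.array([.4875,-.0212])-p)
Tx=np.array([.843,-.538]);Ty=np.array([-.538,-.843])
for tgt in(L,): print("tool mm",(tgt-p)@Tx*1e3,(tgt-p)@Ty*1e3)
```

```text
load [0.48905304 0.03884298]
mouth [[260.0, 29.0], [607.0, 184.0], [467.0, 521.0], [131.0, 376.0]]
neck [[298.0, 83.0], [559.0, 200.0], [454.0, 456.0], [198.0, 345.0]]
floor [[340.0, 76.0], [575.0, 181.0], [479.0, 414.0], [249.0, 313.0]]
vial offset in hand [-0.00072  0.00134]
tool mm -32.321789780649944 -52.194024214570604
```

>>> move_arm(
  motion=[
    {"grip":-1,"tx":-10,"ty":-17,"tz":0,"wx":0,"wy":0,"wz":0},
    {"grip":-1,"tx":-12,"ty":-19,"tz":0,"wx":0,"wy":0,"wz":0},
    {"grip":-1,"tx":-9,"ty":-15,"tz":0,"wx":0,"wy":0,"wz":0},
    {"grip":-1,"tx":0,"ty":0,"tz":0,"wx":0,"wy":0,"wz":0},
    {"grip":-1,"tx":0,"ty":0,"tz":20,"wx":0,"wy":0,"wz":0},
    {"grip":-1,"tx":0,"ty":0,"tz":20,"wx":0,"wy":0,"wz":0},
    {"grip":-1,"tx":0,"ty":0,"tz":10,"wx":0,"wy":0,"wz":0},
    {"grip":-1,"tx":0,"ty":0,"tz":5,"wx":0,"wy":0,"wz":0},
    {"grip":-1,"tx":0,"ty":0,"tz":4,"wx":0,"wy":0,"wz":0},
    {"grip":-1,"tx":0,"ty":0,"tz":4,"wx":0,"wy":0,"wz":0},
    {"grip":-1,"tx":0,"ty":0,"tz":3,"wx":0,"wy":0,"wz":0},
    {"grip":-1,"tx":0,"ty":0,"tz":0,"wx":0,"wy":0,"wz":0},
    {"grip":-1,"tx":0,"ty":0,"tz":0,"wx":0,"wy":0,"wz":0},
  ],
)

```text
time: 6.75
position: [0.4898, 0.0376, 0.1432]
tcp_rot: [-0.0, 0.96, -0.28, 0.0]
contact_force: [-0.0, -1.0, -0.6]
grip_width: 0.242
```

>>> move_arm(
  motion=[
    {"grip":-1,"tx":0,"ty":0,"tz":5,"wx":0,"wy":0,"wz":0},
    {"grip":-1,"tx":0,"ty":0,"tz":5,"wx":0,"wy":0,"wz":0},
    {"grip":-1,"tx":0,"ty":0,"tz":4,"wx":0,"wy":0,"wz":0},
    {"grip":-1,"tx":0,"ty":0,"tz":4,"wx":0,"wy":0,"wz":0},
    {"grip":-1,"tx":0,"ty":0,"tz":3,"wx":0,"wy":0,"wz":0},
    {"grip":-1,"tx":0,"ty":0,"tz":2,"wx":0,"wy":0,"wz":0},
    {"grip":-1,"tx":0,"ty":0,"tz":0,"wx":0,"wy":0,"wz":0},
    {"grip":-1,"tx":0,"ty":0,"tz":0,"wx":0,"wy":0,"wz":0},
  ],
)

```text
time: 7.55
position: [0.4897, 0.0376, 0.12]
tcp_rot: [-0.0, 0.96, -0.28, -0.0]
contact_force: [0.3, -0.3, -0.2]
grip_width: 0.242
```

>>> move_arm(
  motion=[
    {"grip":-1,"tx":0,"ty":0,"tz":1,"wx":0,"wy":0,"wz":0},
    {"grip":-1,"tx":0,"ty":0,"tz":1,"wx":0,"wy":0,"wz":0},
    {"grip":-1,"tx":0,"ty":0,"tz":0.5,"wx":0,"wy":0,"wz":0},
    {"grip":-1,"tx":0,"ty":0,"tz":0,"wx":0,"wy":0,"wz":0},
    {"grip":-1,"tx":0,"ty":0,"tz":0,"wx":0,"wy":0,"wz":0},
  ],
)

```text
time: 8.05
position: [0.4901, 0.0375, 0.1181]
tcp_rot: [-0.0, 0.96, -0.28, 0.001]
contact_force: [-3.0, 0.5, 13.3]
grip_width: 0.24
```

>>> move_arm(
  motion=[
    {"grip":-1,"tx":0,"ty":0,"tz":-0.5,"wx":0,"wy":0,"wz":0},
    {"grip":-0.3,"tx":0,"ty":0,"tz":0,"wx":0,"wy":0,"wz":0},
    {"grip":-0.2,"tx":0,"ty":0,"tz":0,"wx":0,"wy":0,"wz":0},
    {"grip":0,"tx":0,"ty":0,"tz":0,"wx":0,"wy":0,"wz":0},
    {"grip":0,"tx":0,"ty":0,"tz":0,"wx":0,"wy":0,"wz":0},
    {"grip":0,"tx":0,"ty":0,"tz":0,"wx":0,"wy":0,"wz":0},
    {"grip":0,"tx":0,"ty":0,"tz":0,"wx":0,"wy":0,"wz":0},
    {"grip":0,"tx":0,"ty":0,"tz":0,"wx":0,"wy":0,"wz":0},
    {"grip":0,"tx":0,"ty":0,"tz":-10,"wx":0,"wy":0,"wz":0},
    {"grip":0,"tx":0,"ty":0,"tz":-20,"wx":0,"wy":0,"wz":0},
    {"grip":0,"tx":0,"ty":0,"tz":-30,"wx":0,"wy":0,"wz":0},
    {"grip":0,"tx":0,"ty":0,"tz":-40,"wx":0,"wy":0,"wz":0},
    {"grip":0,"tx":0,"ty":0,"tz":-42,"wx":0,"wy":0,"wz":0},
    {"grip":0,"tx":0,"ty":0,"tz":0,"wx":0,"wy":0,"wz":0},
    {"grip":0,"tx":0,"ty":0,"tz":0,"wx":0,"wy":0,"wz":0},
  ],
)

```text
time: 9.55
position: [0.4901, 0.0376, 0.2615]
tcp_rot: [-0.0, 0.96, -0.28, 0.001]
contact_force: [-0.3, -0.3, -0.3]
grip_width: 0.501
```

Run:
```python
from meas import *
import pickle
c,im=snap("wrist","w5"); pickle.dump(c,open("w5.pkl","wb")); s=manip.get_state(); print(s["position"],s["tcp_rot"],s["q"],s["grip_width"])
blob(c,im,(4,110,60),(20,255,255),.127,150)
K=[.5722,.0944,.179]; print("knob px",proj(c,K))
m=cv2.inRange(im,(0,0,0),(60,60,60)); print(c["c"])
```

```text
[0.48945639 0.03756095 0.2603018 ] [-7.79539717e-05  9.59944072e-01 -2.80191580e-01  2.27032523e-04] [1.48157857e-02 2.45781630e-01 1.94010022e+00 1.87769975e-05
 9.55230959e-01 5.82792320e-01] 0.499935153738604
blob [442, 0, 21, 20, 294] [452.8   7.5] [0.6763 0.0942 0.127 ]
blob [268, 187, 25, 27, 417] [279.7 199.9] [0.4894 0.0386 0.127 ]
blob [320, 326, 17, 22, 204] [327.9 337.5] [ 0.4523 -0.11    0.127 ]
knob px [343.07815305  82.30699465]
[0.52895688 0.10097389 0.38687857]
```

View pics/w5.png

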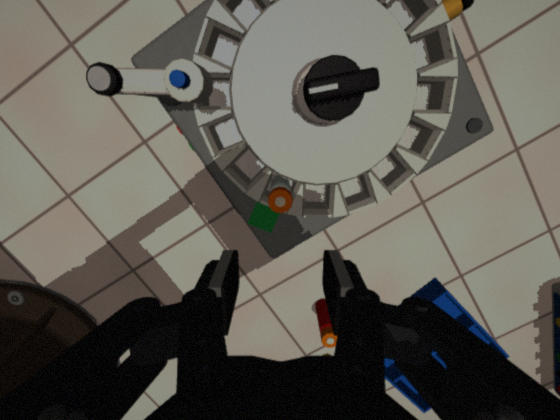

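The vial stands in the load pocket beside the mark, cap at (280,200), measured within 1 mm of load_place. The knob bar runs from (306,90) to (378,75), its centre matching the prediction (343,82), at stop 1 (22.5° clockwise). Next I'll turn the jaws square to the bar and move over the knob.

>>> move_arm(
  motion=[
    {"grip":0,"tx":0,"ty":0,"tz":0,"wx":0,"wy":0,"wz":-0.1455},
    {"grip":0,"tx":0,"ty":0,"tz":0,"wx":0,"wy":0,"wz":-0.1455},
    {"grip":0,"tx":0,"ty":0,"tz":0,"wx":0,"wy":0,"wz":-0.1455},
    {"grip":0,"tx":0,"ty":0,"tz":0,"wx":0,"wy":0,"wz":-0.1455},
    {"grip":0,"tx":0,"ty":0,"tz":0,"wx":0,"wy":0,"wz":-0.1455},
    {"grip":0,"tx":0,"ty":0,"tz":0,"wx":0,"wy":0,"wz":-0.1455},
    {"grip":0,"tx":0,"ty":0,"tz":0,"wx":0,"wy":0,"wz":-0.1455},
    {"grip":0,"tx":0,"ty":0,"tz":0,"wx":0,"wy":0,"wz":-0.1455},
    {"grip":0,"tx":0,"ty":0,"tz":0,"wx":0,"wy":0,"wz":-0.1455},
    {"grip":0,"tx":0,"ty":0,"tz":0,"wx":0,"wy":0,"wz":-0.1455},
    {"grip":0,"tx":0,"ty":0,"tz":0,"wx":0,"wy":0,"wz":-0.1455},
    {"grip":0,"tx":0,"ty":0,"tz":0,"wx":0,"wy":0,"wz":-0.1455},
    {"grip":0,"tx":28,"ty":18,"tz":0,"wx":0,"wy":0,"wz":0},
    {"grip":0,"tx":28,"ty":18,"tz":0,"wx":0,"wy":0,"wz":0},
    {"grip":0,"tx":28,"ty":18.5,"tz":0,"wx":0,"wy":0,"wz":0},
    {"grip":0,"tx":0,"ty":0,"tz":0,"wx":0,"wy":0,"wz":0},
    {"grip":0,"tx":0,"ty":0,"tz":0,"wx":0,"wy":0,"wz":0},
    {"grip":0,"tx":0,"ty":0,"tz":0,"wx":0,"wy":0,"wz":0},
  ],
)

```text
time: 11.4
position: [0.571, 0.0939, 0.259]
tcp_rot: [-0.0, 0.832, 0.556, -0.001]
contact_force: [-0.1, 0.3, -0.1]
grip_width: 0.502
```

Run:
```python
from meas import *
import pickle
c,im=snap("wrist","w6"); s=manip.get_state(); q=s["tcp_rot"]; print(s["position"],q,"yaw cw",2*np.arctan2(-q[2],q[1]),s["q"],s["grip_width"])
print("knob px",proj(c,[.5722,.0944,.179]),"tcp px",proj(c,[*s["position"][:2],.179]))
u,v=proj(c,[.5722,.0944,.179]).round().astype(int)
roi=im[v-45:v+45,u-45:u+45]; 
# white line on black bar: brightest low-sat blob inside the knob
g=cv2.cvtColor(roi,cv2.COLOR_BGR2GRAY); m=cv2.inRange(g,80,255)
k,l,st,ce=cv2.connectedComponentsWithStats(m)
for i in range(1,k):
    if 10<st[i,4]<400:
        ys,xs=np.where(l==i); P=np.array([onz(c,x+u-45,y+v-45,.179)[:2] for x,y in zip(xs,ys)])
        vx,vy,x,y=cv2.fitLine(P.astype(np.float32),2,0,1e-3,1e-3)[:,0]; print(st[i],(x,y),np.degrees(np.arctan2(vy,vx)))
EOF_=0
```

```text
[0.57110057 0.09382048 0.25934024] [-3.82523716e-04  8.31571595e-01  5.55416826e-01 -8.27793438e-04] yaw cw -1.1777288212172636 [ 1.10498768e-01  3.72126721e-01  1.75153021e+00 -9.73551668e-05
  1.01975764e+00 -1.06717900e+00] 0.5007918083963554
knob px [282.42960724 225.12827842] tcp px [281.08422784 224.07824411]
[42 17  4 23 56] (np.float32(0.559191), np.float32(0.09826868)) -21.920158
```

>>> move_arm(
  motion=[
    {"grip":0,"tx":1,"ty":1,"tz":30,"wx":0,"wy":0,"wz":0},
    {"grip":0,"tx":0,"ty":0,"tz":30,"wx":0,"wy":0,"wz":0},
    {"grip":0,"tx":0,"ty":0,"tz":20,"wx":0,"wy":0,"wz":0},
    {"grip":0,"tx":0,"ty":0,"tz":12,"wx":0,"wy":0,"wz":0},
    {"grip":0,"tx":0,"ty":0,"tz":0,"wx":0,"wy":0,"wz":0},
    {"grip":0,"tx":0,"ty":0,"tz":0,"wx":0,"wy":0,"wz":0},
    {"grip":-1,"tx":0,"ty":0,"tz":0,"wx":0,"wy":0,"wz":0},
    {"grip":-1,"tx":0,"ty":0,"tz":0,"wx":0,"wy":0,"wz":0},
    {"grip":-1,"tx":0,"ty":0,"tz":0,"wx":0,"wy":0,"wz":0},
    {"grip":-1,"tx":0,"ty":0,"tz":0,"wx":0,"wy":0,"wz":0},
    {"grip":-1,"tx":0,"ty":0,"tz":0,"wx":0,"wy":0,"wz":0},
    {"grip":-1,"tx":0,"ty":0,"tz":0,"wx":0,"wy":0,"wz":0},
  ],
  force=50,
)

```text
time: 12.65
position: [0.5734, 0.0933, 0.1692]
tcp_rot: [0.001, 0.831, 0.556, -0.0]
contact_force: [-5.0, -16.6, 13.7]
grip_width: 0.156
```

>>> move_arm(
  motion=[
    {"grip":-1,"tx":-1,"ty":0,"tz":0,"wx":0,"wy":0,"wz":0},
    {"grip":-1,"tx":0,"ty":0,"tz":0,"wx":0,"wy":0,"wz":0},
    {"grip":-1,"tx":0,"ty":0,"tz":0,"wx":0,"wy":0,"wz":0.05},
    {"grip":-1,"tx":0,"ty":0,"tz":0,"wx":0,"wy":0,"wz":0.07},
    {"grip":-1,"tx":0,"ty":0,"tz":0,"wx":0,"wy":0,"wz":0.07},
    {"grip":-1,"tx":0,"ty":0,"tz":0,"wx":0,"wy":0,"wz":0.07},
    {"grip":-1,"tx":0,"ty":0,"tz":0,"wx":0,"wy":0,"wz":0.07},
    {"grip":-1,"tx":0,"ty":0,"tz":0,"wx":0,"wy":0,"wz":0.063},
    {"grip":-1,"tx":0,"ty":0,"tz":0,"wx":0,"wy":0,"wz":0},
    {"grip":-1,"tx":0,"ty":0,"tz":0,"wx":0,"wy":0,"wz":0},
  ],
)

```text
time: 13.65
position: [0.5732, 0.093, 0.1692]
tcp_rot: [0.001, 0.924, 0.383, 0.0]
contact_force: [-5.3, -9.9, 11.8]
grip_width: 0.156
```

Run:
```python
from meas import *
c,im=snap("wrist","w7"); s=manip.get_state(); q=s["tcp_rot"]; print(s["position"],"yaw cw",2*np.arctan2(-q[2],q[1]),s["contact_force"],s["ft_torque"])
blob(c,im,(4,110,60),(20,255,255),.127,150)
for k in range(4):
    a=np.radians(213.75-22.5*k); print(k,np.array([.5722,.0944])+.1*np.array([np.cos(a),np.sin(a)]))
```

```text
[0.5732251  0.09303341 0.16923568] yaw cw -0.7852217354209113 [-3.83645229 -9.93131164 11.21335721] [-1.52459993  0.63462555 -0.04464972]
blob [106, 126, 50, 41, 1253] [130.1 144.7] [0.4742 0.0771 0.127 ]
0 [0.48905304 0.03884298]
1 [0.47412147 0.07489097]
2 [0.47412147 0.11390903]
3 [0.48905304 0.14995702]
```

One click is done: the vial's cap moved to its next stop, measured about 2 mm from the computed place. Two more clicks.

>>> move_arm(
  motion=[
    {"grip":-1,"tx":0,"ty":0,"tz":0,"wx":0,"wy":0,"wz":0.05},
    {"grip":-1,"tx":0,"ty":0,"tz":0,"wx":0,"wy":0,"wz":0.07},
    {"grip":-1,"tx":0,"ty":0,"tz":0,"wx":0,"wy":0,"wz":0.07},
    {"grip":-1,"tx":0,"ty":0,"tz":0,"wx":0,"wy":0,"wz":0.07},
    {"grip":-1,"tx":0,"ty":0,"tz":0,"wx":0,"wy":0,"wz":0.07},
    {"grip":-1,"tx":0,"ty":0,"tz":0,"wx":0,"wy":0,"wz":0.063},
    {"grip":-1,"tx":0,"ty":0,"tz":0,"wx":0,"wy":0,"wz":0},
    {"grip":-1,"tx":0,"ty":0,"tz":0,"wx":0,"wy":0,"wz":0},
    {"grip":-1,"tx":0,"ty":0,"tz":0,"wx":0,"wy":0,"wz":0.05},
    {"grip":-1,"tx":0,"ty":0,"tz":0,"wx":0,"wy":0,"wz":0.07},
    {"grip":-1,"tx":0,"ty":0,"tz":0,"wx":0,"wy":0,"wz":0.07},
    {"grip":-1,"tx":0,"ty":0,"tz":0,"wx":0,"wy":0,"wz":0.07},
    {"grip":-1,"tx":0,"ty":0,"tz":0,"wx":0,"wy":0,"wz":0.07},
    {"grip":-1,"tx":0,"ty":0,"tz":0,"wx":0,"wy":0,"wz":0.063},
    {"grip":-1,"tx":0,"ty":0,"tz":0,"wx":0,"wy":0,"wz":0},
    {"grip":-1,"tx":0,"ty":0,"tz":0,"wx":0,"wy":0,"wz":0},
    {"grip":-1,"tx":0,"ty":0,"tz":0,"wx":0,"wy":0,"wz":0},
  ],
)

```text
time: 15.4
position: [0.5728, 0.0928, 0.1692]
tcp_rot: [0.001, 1.0, -0.0, 0.0]
contact_force: [-7.5, -10.9, 14.0]
grip_width: 0.158
```

Run:
```python
from meas import *
s=manip.get_state(); q=s["tcp_rot"]; print(s["position"],"yaw cw",2*np.arctan2(-q[2],q[1]),s["contact_force"],s["ft_torque"],s["grip_width"])
c,im=snap("wrist","w8"); print(proj(c,[.48905,.14996,.127]),proj(c,[.48905,.14996,.052]))
blob(c,im,(4,110,60),(20,255,255),.127,40)
c2,im2=snap("side","s8"); u,v=proj(c2,[.489,.15,.127]).astype(int); blob(c2,im2,(4,110,60),(20,255,255),.127,8)
print(u,v)
a=cv2.resize(im[:300,:],(500,268)); b=cv2.resize(im2[v-40:v+50,u-50:u+60],(300,245),interpolation=2)
o=np.zeros((268,800,3),np.uint8);o[:,:500]=a;o[:245,500:]=b; cv2.imwrite("pics/fin.png",o)
```

```text
[0.57281392 0.09282736 0.16923136] yaw cw 0.0007082840207461912 [ -7.49134856 -10.87484787  13.95301776] [-1.86218408  1.04330384 -0.06270635] 0.15772378620657532
[126.38343835 146.51594237] [172.9221441  135.71198612]
blob [112, 125, 43, 41, 915] [135.2 142.1] [0.4941 0.1523 0.127 ]
blob [452, 187, 19, 15, 157] [462.6 192. ] [0.6739 0.1246 0.127 ]
blob [278, 172, 7, 8, 28] [281.1 175.8] [0.4914 0.1444 0.127 ]
blob [367, 206, 7, 5, 24] [370.1 207.5] [ 0.696  -0.0019  0.127 ]
blob [267, 277, 9, 8, 43] [271. 281.] [ 0.4376 -0.1958  0.127 ]
blob [249, 312, 10, 9, 53] [253.5 316.6] [ 0.3964 -0.278   0.127 ]
blob [253, 321, 6, 5, 10] [255.7 323.1] [ 0.4    -0.2932  0.127 ]
279 174
```

View pics/fin.png

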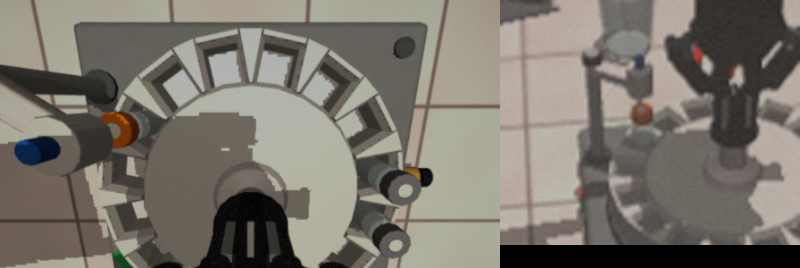

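The vial stands upright directly under the white needle holder in both views (orange cap at wrist (130,142), side (281,176)), and the fingers hold the knob. Handing in.

```bash
python3 -c "
from plant import manip
print(manip.hand_in()); s=manip.get_state(); print(s['time'],s['position'],s['grip_width'],s['contact_force'])"
```

```text
the job is handed in; nothing more can be done
None
the job is handed in; nothing more can be done
```

I lifted the orange-capped vial out of the bin and lowered it until it touched the floor of the pocket at the green mark, then let it go. I then pinched the knob and turned it 1.178 rad clockwise, three clicks. I handed in at about 15.5 s of arm time, still gripping the knob; hand-in gives no verdict.

**Last checks:**
- **Loading:** after I let go, the cap was within 1 mm of load_place.
- **Knob angle:** the final tool angle was within 0.001 rad of the target stop. The fingers were closed on the bar with a 50 N grip command.
- **Vial under the needle:** the wrist and side pictures both show it standing upright there.

**What disagreed or went wrong:**
- **Final cap position:** the wrist camera read it about 5 mm off the computed needle position and the side camera about 6 mm. The needle holder partly hides the cap in the wrist view; the side-view cap was only 28 pixels, so neither reading is reliable. After the first click the reading was about 2 mm off.
- **Side load on the knob:** a push of about 13 N sideways and 14 N upward remained, from a 1–2 mm centring error of the grip.
- **First move call:** it was refused because I left out fields in the rows, and it moved nothing.

I did not check the other bin vials or the beaker with measurements afterwards. I noticed no contact with them.

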